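# Key off the card stand's power and hold the display card up for inspection

### The job

Take the steel key out of its black holder block, push it fully down into the slot of the cylinder knob on the grey switch box and turn it clockwise (seen from above) as far as it goes to switch the power off; leave the key in the knob. Only then draw the circuit card with the display straight up out of the clear stand, lean it back half way (about 45 degrees) so that its display side looks slantwise up, and finish while still holding it like that, steady, in the gripper, with its lower edge at least 12 cm above the bench and touching nothing else. Leave the other card, the tape roll and the breadboard where they are.

Things in the scene. Friction and masses are not known exactly. Their poses are not given: they have to be found in the camera images.
- key_bow (a point): centre of the bow (flat upright head) of the loose steel key, 60 g, upright in the holder. Bow 30 mm wide (own x) x 10 thick (own y) x 44 tall (own z, up); grasp it across its thickness. It rests on the holder's top, 22 mm below this point. Below it the blade, 14 (x) x 6 (y) x 21 mm long, fits a slot either way round.
- key_tip (a point): middle of the bottom end of the key's blade, 43 mm below the centre of the bow; same axes
- keyholder: fixed black block, 60 x 60 x 28 mm tall, origin at the centre of its underside; in its top is a slot 16.4 x 8.4 mm, 23 mm deep, long side along its x
- key_slot (a point): middle of the mouth of the key slot in the top of the steel cylinder knob (40 mm across, 26 tall) on the fixed grey switch box (100 x 100 x 40 mm). 67 mm above the bench. Slot 16.4 mm long (own x) x 8.4 wide (own y), 23 deep, chamfered 1.5 mm; own z up. The axes turn with the knob. Fully in, the key's bow rests on the knob.
- keyknob (a joint): angle of the cylinder knob, rad: grows as it turns clockwise seen from above, stop at 1.05 (power off); it starts between 0 and 0.15 (power on) and stays where it is left. Friction 0.04 N m. The key has about 0.18 rad of play in the slot.
- card_grip (a point): centre of the grip of the display card, a loose green card upright in the stand. Grip: grey bar on its top edge, 60 mm long (own y) x 14 thick (own x) x 30 tall (own z, up); grasp it across its thickness. Card 128 mm tall, 90 wide (y), 4 thick, 105 to 210 g; the 60 x 42 x 7 mm display is on its +x face, 32 mm and more below this point. It may lean slightly in its slot.
- card_foot (a point): middle of the card's lower edge (a black connector 80 x 6 mm), 113 mm below the centre of the grip; same axes
- rack: fixed clear acrylic stand, 70 (x) x 262 (y) x 40 mm tall, a 75 mm tall cheek at either end; origin: centre of its underside. Two slots, 57.5 mm either side of the origin along its y, 26 mm deep: a card's foot stands 14 mm above the bench. Card x is rack x, pointing away from the robot within 0.25 rad.
- spare_grip (a point): centre of the grip (30 mm long x 14 x 30 mm) of the other card, which has only small chips on its face and stands in the stand's other slot; otherwise like the display card. Leave it there.
- tape: roll of tape lying flat, 90 mm across, 24 mm tall, loose; origin at the centre of its underside. Leave it alone.
- breadboard: small white breadboard, 55 x 83 x 10 mm with three small blue parts on it (20 mm tall in all), loose; origin at the centre of its underside. Leave it alone.

How it is judged:
By the outcome, as a careful person would: the job done as asked, in the order asked, and still so for the second after the job is handed in, while the arm keeps its last pose, push and grip.
It also fails if it takes over 58 s, if anything falls off the work surface, if the arm or the gripper's body presses on something with over 40 N, if the wrist force passes 120 N, or if a joint passes its speed limit or range.

### The arm

A 6-joint arm with a two-finger parallel gripper is mounted at the origin on the work surface. World frame = base frame: x ahead of the robot, y to its left, z up, the work surface at z = 0. Lengths are in m, angles in rad, forces in N, time in s.
With the tool pointing down it reaches from about 0.25 to 0.8 m from the base axis. Payload 8.5 kg.
Tool frame: the origin (TCP) lies on the centre line of the jaws, within the pads' length; the fingertips stand 22 mm ahead of it and the grasp point (between the pads) lies 3 mm ahead of it; z points along the fingers, x is the direction in which the jaws open and shut, and the axes are right-handed (so a half turn about z gives the same grasp; the last joint's range is limited). The gripper opens to 85 mm and grips with 20 to 120 N. Pads are 22 mm wide; open, the fingers measure 114 mm over their backs; the gripper's body (76 mm by 85 mm) begins 54 mm behind the grasp point. The pads swing forward as they close: fully open they stand 13 mm farther back than shut.
Start: joints at [1.289, 0.238, -0.013, 1.319, 0, 1.571], TCP at [0.146, 0.504, 0.253] pointing down, gripper open.
Joint ranges: [-2.66, 2.66], [-1.03, 1.9], [-1.14, 1.46], [-1.82, 2.27], [-1.45, 1.34], [-3.14, 3.14]. Speed limits (rad/s): [2.22, 2.22, 2.79, 3.14, 3.14, 3.14].

### API

Orientations are given as a rotation vector (axis times angle).
In Python, from bench import arm, imaging, ticket gives the robot as it stands.
- The arm moves only by the shell command python3 -m handwheel 'ROWS' [FORCE]. ROWS is JSON, a list that holds one entry, the list of rows, each a list of 7 numbers: the shift along the tool's x, y, z in mm, then the turn, a rotation vector about the tool's x, y, z in rad, then the gripper's target within -1 to 1 (fully open at 1, half-way at 0, shut at -1). A call has exactly 5 rows; each row is the pose to reach, as a shift and turn from the pose commanded when the call began, along the tool's axes at that moment; what a row does not reach only later rows make up. A row lasts 1/8 s, in which the tool goes at most 62.5 mm and 10.7 degrees, less where a joint would pass 70% of its speed; a pose out of reach is approached as far as the arm can. A call with a gripper value outside its range is refused whole. The fingers move at their own pace and stop on an object; FORCE is the grip in N (left out, the last holds). Time passes only in rows, so rows that repeat a pose let the fingers close, or fill a call up. It gives the time, the measured TCP pose, the force and the opening at its end, in the units of the state.
- arm.sense(): the state, without advancing time (a new reading comes with each control period).
- imaging.get_image(name): name is "scene" or "top" or "wrist"; returns (picture, depth): 384x512x3 uint8, red, green, blue; 384x512 float32, m along the optical axis (not along the pixel's ray), 0 where there is no reading.
- imaging.camera_params(name): a dict with "mtx" (3x3 intrinsics, pixels), "xyz" and "rotation" of the camera in the world; the wrist camera has in their place "tool_from_camera" (4x4, takes a point from camera to tool coordinates, whose origin is the TCP and whose axes are the tool frame's). Camera axes: x right, y down, z forward; pixel columns grow to the right and rows downward; lengths in m; the calibration is good to about 2 mm. The wrist camera is an equidistant fisheye: a pixel r from the principal point sees the ray r / f radians off the axis. A picture is of the moment at which its call begins: read the wrist's pose just before it. camera_params takes no time and is no camera call.
- ticket.job_done(): hands the job in, once; it reports no verdict.
The state is a dict: "time_s": time; "joint_pos": joint angles; "qd": joint speeds; "joint_efforts": joint torques, N m; "position": TCP position; "tcp_rot": TCP orientation; "ft_force": force on the tool from outside, world axes, zero at the start; "ft_torque": the same for the moment, N m; "grip_width": finger opening in m.
Only numpy, scipy, OpenCV 4.12 (cv2) and the standard library are available. Lean on these libraries where they do the work, as an engineer would, in place of code of your own. Each camera call takes 0.05 s, during which the arm holds its last target.

## Working session

There is one attempt and no reset: what is moved stays moved. The work goes in short steps, Python scripts to look and compute and a shell command to move; the robot and the scene stay as the last step left them, time stands still between calls to the robot, and variables do not carry over. Pictures are saved under pics/ and viewed, and the job is handed in when it is done.

```bash
ls -la; mkdir -p pics; cat > h.py <<'E'
import numpy as np, cv2
from scipy.spatial.transform import Rotation as R
from bench import arm, imaging, ticket
def save(im,n): cv2.imwrite('pics/'+n, cv2.cvtColor(im,cv2.COLOR_RGB2BGR))
E
python3 - <<'E'
from h import *
s=arm.sense()
print(s)
for n in ['scene','top','wrist']:
    p,d=imaging.get_image(n); save(p,n+'0.png'); np.savez(''+n+'0.npz',p=p,d=d)
    print(n,imaging.camera_params(n))
E
```

```text
total 12
drwxr-xr-x  3 agent agent 4096 Dec  7 01:50 .
drwxr-xr-x 23 root  root  4096 Dec  7 01:50 ..
drwxr-xr-x  2 agent agent 4096 Dec  7 01:50 pics
{'time_s': 0.0, 'joint_pos': array([ 1.28901872e+00,  2.38837157e-01, -1.42259452e-02,  1.31920283e+00,
       -2.33659873e-06,  1.57076346e+00]), 'qd': array([-0.00070837,  0.00031013,  0.00043394,  0.00066979,  0.00135631,
        0.00090989]), 'joint_efforts': array([-1.88709317e-03, -5.38785768e+01,  3.46440232e+01,  1.83775096e-02,
       -3.44686559e-04, -2.72578086e-05]), 'position': array([0.14588166, 0.50394159, 0.25265905]), 'tcp_rot': array([ 2.51063360e+00,  1.88699799e+00, -1.84265840e-03]), 'ft_force': array([-0.30788265,  0.3196117 ,  0.07240653]), 'ft_torque': array([ 0.03318717,  0.00053615, -0.05792899]), 'grip_width': 0.08565243154363328}
scene {'mtx': array([[368.24202924,   0.        , 252.42082265],
       [  0.        , 368.24202924, 184.59935235],
       [  0.        ,   0.        ,   1.        ]]), 'xyz': array([1.06998635, 0.43021158, 0.52103426]), 'rotation': array([-1.09220689, -2.17859376,  1.1898873 ])}
top {'mtx': array([[412.8707148 ,   0.        , 252.66071772],
       [  0.        , 412.8707148 , 192.96001931],
       [  0.        ,   0.        ,   1.        ]]), 'xyz': array([0.46767714, 0.01520724, 0.87436756]), 'rotation': array([-2.13636292,  2.19401339, -0.11839614])}
wrist {'mtx': array([[297.31863964,   0.        , 255.32363959],
       [  0.        , 297.31863964, 195.35241636],
       [  0.        ,   0.        ,   1.        ]]), 'tool_from_camera': array([[ 9.99999650e-01,  5.86348797e-04,  5.97605948e-04,
        -1.13748392e-03],
       [-7.41233031e-04,  9.51918790e-01,  3.06349583e-01,
        -7.92252062e-02],
       [-3.89244622e-04, -3.06349919e-01,  9.51918891e-01,
        -1.21177280e-01],
       [ 0.00000000e+00,  0.00000000e+00,  0.00000000e+00,
         1.00000000e+00]])}
```

View pics/scene0.png

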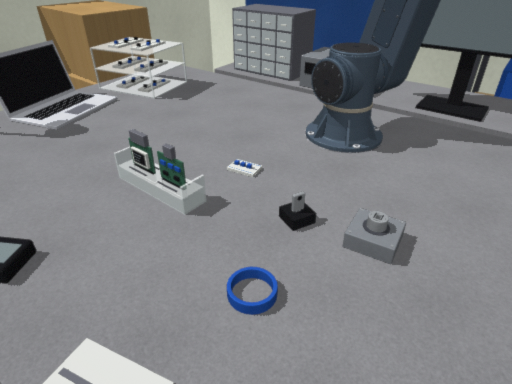

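View pics/top0.png

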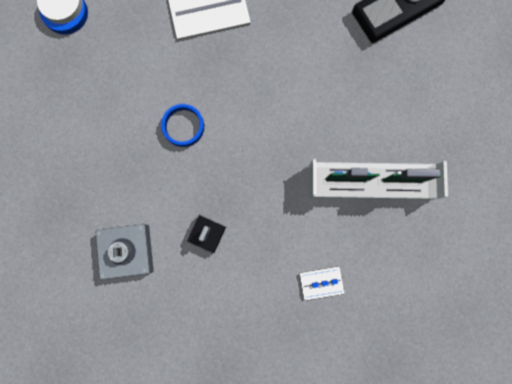

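View pics/wrist0.png

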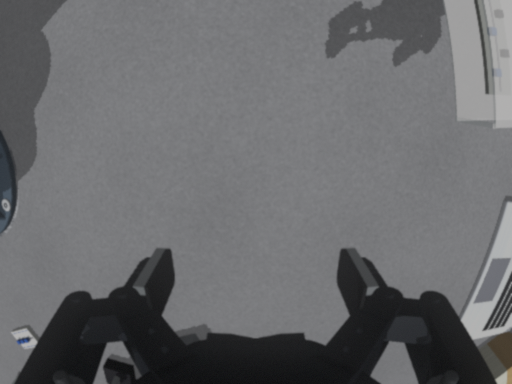

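```bash
cat >> h.py <<'E'
def cam(n):
    c=imaging.camera_params(n); return c['mtx'],R.from_rotvec(c['rotation']).as_matrix(),c['xyz']
def onplane(n,uv,z):
    K,Rm,t=cam(n); uv=np.atleast_2d(uv).astype(float)
    r=np.c_[(uv-K[:2,2])/K[0,0],np.ones(len(uv))]@Rm.T
    return t+r*((z-t[2])/r[:,2])[:,None]
def cloud(n,d):
    K,Rm,t=cam(n); v,u=np.mgrid[:384,:512]
    r=np.stack([(u-K[0,2])*d/K[0,0],(v-K[1,2])*d/K[0,0],d],-1)
    P=r@Rm.T+t; P[d==0]=np.nan; return P
E
python3 - <<'E'
from h import *
z=np.load('top0.npz'); P=cloud('top',z['d']); im=z['p']
def crop(a,x0,x1,y0,y1,s,n): save(cv2.resize(im[y0:y1,x0:x1],None,fx=s,fy=s,interpolation=cv2.INTER_CUBIC),n)
crop(im,85,235,205,290,5,'t_a.png'); crop(im,300,455,145,215,5,'t_b.png')
print('bench z',np.nanmedian(P[...,2]))
# box top
def blob(m,zp,name):
    c=max(cv2.findContours(m.astype('uint8'),cv2.RETR_EXTERNAL,cv2.CHAIN_APPROX_NONE)[0],key=cv2.contourArea)
    r=cv2.minAreaRect(c); b=cv2.boxPoints(r); W=onplane('top',b,zp)
    print(name,r,W.mean(0).round(4),np.linalg.norm(np.diff(W,axis=0),axis=1).round(4),[np.arctan2(*(W[i+1]-W[i])[1::-1]).round(3) for i in range(2)])
roi=np.zeros((384,512),bool); roi[210:290,85:165]=1
h=P[...,2]
blob(roi&(h>.033),.04,'box'); blob(roi&(h>.055),.066,'knob')
roi[:]=0; roi[205:265,180:235]=1
blob(roi&(im.max(-1)<45),.028,'holder'); blob(roi&(h>.045)&(im.min(-1)>60),.072,'key')
print(np.nanmax(h[roi]))
roi[:]=0; roi[145:215,300:455]=1
for t in (.03,.085,.12): blob(roi&(h>t),t,'rack%g'%t); print(np.nanmax(h[roi]))
roi2=roi.copy(); roi2[:,:380]=0; blob(roi2&(h>.12),.142,'dispgrip')
roi2=roi.copy(); roi2[:,380:]=0; blob(roi2&(h>.12),.142,'spare')
E
```

```text
bench z 0.00072497352666262
box ((122.04658508300781, 250.94247436523438), (50.66743850708008, 50.876808166503906), 83.9909896850586) [0.4496 0.2785 0.04  ] [0.1022 0.101  0.1009] [np.float64(-1.492), np.float64(-3.035)]
knob ((118.5, 251.0), (20.0, 21.0), 90.0) [0.4499 0.2772 0.066 ] [0.0409 0.0385 0.0407] [np.float64(-1.597), np.float64(-3.136)]
holder ((206.06187438964844, 233.86083984375), (28.632762908935547, 27.718952178955078), 23.962491989135742) [0.4791 0.1111 0.028 ] [0.0562 0.0588 0.056 ] [np.float64(-0.433), np.float64(-2.013)]
key ((203.60000610351562, 232.80001831054688), (6.260990142822266, 15.205260276794434), 26.56505012512207) [0.4806 0.1108 0.072 ] [0.0292 0.0122 0.0292] [np.float64(-0.481), np.float64(-2.057)]
0.07685820452128156
rack0.03 ((378.49969482421875, 178.51907348632812), (137.48779296875, 37.094913482666016), 0.8746767640113831) [ 0.5834 -0.2466  0.03  ] [0.0774 0.285  0.0774] [np.float64(-0.057), np.float64(-1.613)]
0.14538115339055713
rack0.085 ((414.5564880371094, 172.79632568359375), (52.98258972167969, 9.766022682189941), 1.4688007831573486) [ 0.585  -0.2999  0.085 ] [0.0191 0.1024 0.0191] [np.float64(-0.088), np.float64(-1.624)]
0.14538115339055713
rack0.12 ((420.5, 172.5), (9.0, 37.0), 90.0) [ 0.58   -0.2969  0.12  ] [0.0684 0.0168 0.0682] [np.float64(-1.598), np.float64(3.066)]
0.14538115339055713
dispgrip ((420.5, 172.5), (9.0, 37.0), 90.0) [ 0.5767 -0.2878  0.142 ] [0.0664 0.0163 0.0662] [np.float64(-1.598), np.float64(3.066)]
spare ((357.5, 172.0), (8.0, 19.0), 90.0) [ 0.5807 -0.175   0.142 ] [0.0341 0.0145 0.034 ] [np.float64(-1.598), np.float64(3.085)]
```

View pics/t_a.png

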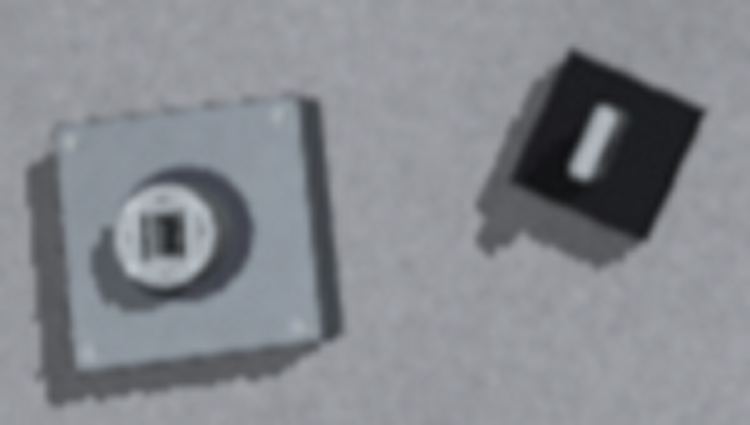

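View pics/t_b.png

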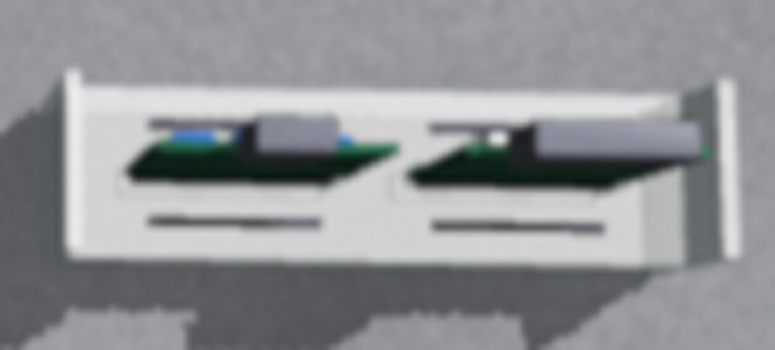

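```bash
cat >> h.py <<'E'
def go(p,yaw=None,Rt=None,ref=None):
    "rows shift(mm)+turn to reach world p; tool down with tool x at yaw"
    s=arm.sense(); R0=R.from_rotvec(s['tcp_rot']) if ref is None else ref[1]
    p0=s['position'] if ref is None else ref[0]
    if Rt is None and yaw is not None:
        c,q=np.cos(yaw),np.sin(yaw); Rt=R.from_matrix(np.array([[c,q,0],[q,-c,0],[0,0,-1]]))
    if Rt is None: Rt=R0
    print('shift',(R0.inv().apply(np.array(p)-p0)*1000).round(1),'turn',(R0.inv()*Rt).as_rotvec().round(4))
def st():
    s=arm.sense(); m=R.from_rotvec(s['tcp_rot']).as_matrix()
    print('t',round(s['time_s'],2),'p',s['position'].round(4),'yaw',round(np.arctan2(m[1,0],m[0,0]),4),'z',m[:,2].round(4),'F',s['ft_force'].round(1),'T',s['ft_torque'].round(2),'w',round(s['grip_width'],4),'q',s['joint_pos'].round(2))
E
python3 - <<'E'
from h import *
st(); go([.481,.111,.17],1.11)
E
```

```text
t 0.15 p [0.1459 0.504  0.2528] yaw 1.289 z [-3.0e-04 -1.1e-03 -1.0e+00] F [0.2 0.  0.3] T [-0.01  0.02 -0.01] w 0.0853 q [ 1.29  0.24 -0.01  1.32 -0.    1.57]
shift [-284.2  431.2   83.1] turn [1.00e-04 1.10e-03 1.79e-01]
```

```bash
python3 -m handwheel '[[[-33,50,10,0,0,0.02,1],[-66,100,20,0,0,0.04,1],[-99,150,30,0,0,0.07,1],[-132,200,40,0,0,0.09,1],[-160,243,48,0,0,0.1,1]]]'; python3 -c "
from h import *
st(); go([.481,.111,.17],1.11)"
```

```text
time_s: 0.78
position: [0.3358, 0.2811, 0.2049]
tcp_rot: [2.603, 1.758, -0.0]
ft_force: [0.4, 1.3, 0.9]
grip_width: 0.0854
t 0.78 p [0.3358 0.2811 0.2049] yaw 1.1881 z [-0.e+00 -2.e-04 -1.e+00] F [0.4 1.3 0.9] T [ 0.04 -0.07 -0.  ] w 0.0854 q [ 0.7   0.11 -0.3   1.16 -0.    1.08]
shift [-103.6  198.2   35. ] turn [0.0001 0.0002 0.0781]
```

```bash
python3 -m handwheel '[[[-26,50,9,0,0,0.02,1],[-52,100,18,0,0,0.04,1],[-78,150,27,0,0,0.06,1],[-104,198,35,0,0,0.078,1],[-104,198,35,0,0,0.078,1]]]'; python3 - <<'E'
from h import *
st(); p,d=imaging.get_image('wrist'); save(p,'w1.png'); np.savez('w1.npz',p=p,d=d)
E
```

```text
time_s: 1.4
position: [0.4814, 0.1099, 0.1694]
tcp_rot: [2.673, 1.65, -0.002]
ft_force: [-0.8, 0.4, -0.1]
grip_width: 0.0852
t 1.4 p [0.4814 0.1099 0.1694] yaw 1.1061 z [-8.e-04 -8.e-04 -1.e+00] F [-0.8  0.4 -0.1] T [ 0.02 -0.01  0.02] w 0.0852 q [ 0.22  0.23 -0.25  1.1  -0.    0.69]
```

View pics/w1.png

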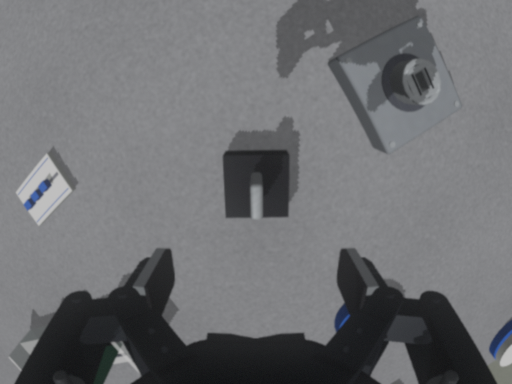

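```bash
cat >> h.py <<'E'
def wrays(uv,s):
    c=imaging.camera_params('wrist'); K=c['mtx']; T=c['tool_from_camera']
    uv=np.atleast_2d(uv).astype(float)-K[:2,2]; r=np.linalg.norm(uv,axis=1); th=r/K[0,0]
    v=np.c_[uv*(np.sin(th)/np.maximum(r,1e-9))[:,None],np.cos(th)]
    Rt=R.from_rotvec(s['tcp_rot'])
    return s['position']+Rt.apply(T[:3,3]), Rt.apply(v@T[:3,:3].T)
def wplane(uv,z,s):
    o,v=wrays(uv,s); return o+v*((z-o[2])/v[:,2])[:,None]
E
python3 - <<'E'
from h import *
s=arm.sense(); im=np.load('w1.npz')['p']
save(cv2.resize(im[140:240,200:320],None,fx=6,fy=6,interpolation=cv2.INTER_CUBIC),'w1a.png')
save(cv2.resize(im[30:140,360:480],None,fx=5,fy=5,interpolation=cv2.INTER_CUBIC),'w1b.png')
E
```

```text
(no output)
```

View pics/w1a.png

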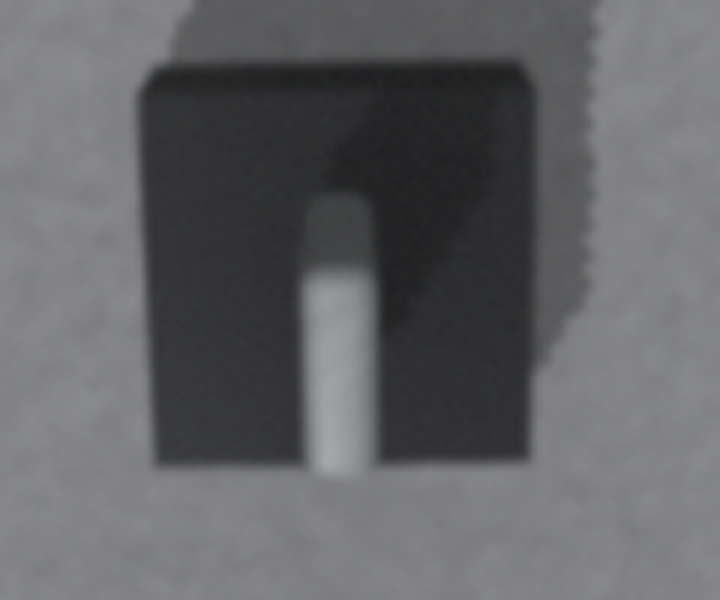

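View pics/w1b.png

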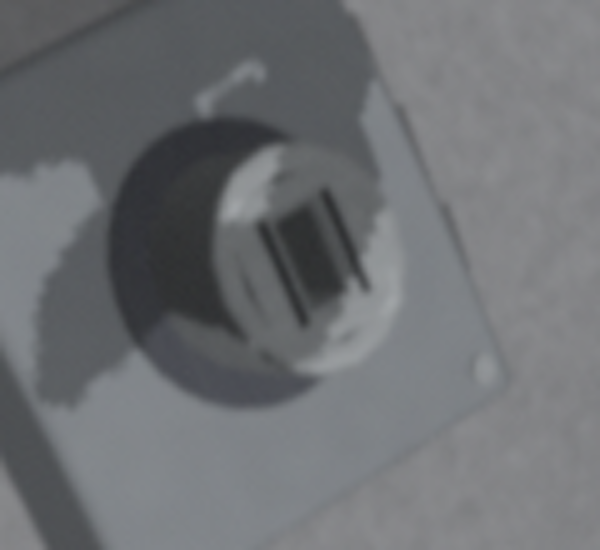

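```bash
python3 - <<'E'
from h import *
s=arm.sense()
a=lambda l:np.array(l)/6+[200-.4,140-.4]
W=wplane(a([(303,268),(375,268),(378,475),(308,475)]),.072,s); print('key top',W.round(4),W.mean(0).round(4))
d=(W[2]+W[3]-W[0]-W[1])/2; print(np.arctan2(d[1],d[0]),np.linalg.norm(d))
W=wplane(a([(140,95),(535,95),(530,460),(155,465)]),.028,s); print('holder top',W.round(4),W.mean(0).round(4)); d=(W[2]+W[3]-W[0]-W[1])/2; print(np.arctan2(d[1],d[0]),np.linalg.norm(d))
d=(W[1]+W[2]-W[0]-W[3])/2; print(np.arctan2(d[1],d[0]),np.linalg.norm(d))
b=lambda l:np.array(l)/5+[360-.4,30-.4]
W=wplane(b([(263,225),(305,325),(325,190),(367,290)]),.067,s); print('lines',W.round(4),W.mean(0).round(4),[np.arctan2(*(W[i+1]-W[i])[1::-1]).round(3) for i in(0,2)],np.linalg.norm(W[1]-W[0]))
W=wplane(b([(275,217),(320,190),(345,290),(320,310)]),.067,s); print('slot',W.round(4),W.mean(0).round(4))
W=wplane(b([[315,255]]),.067,s); print('knobcen?',W)
print(onplane('top',[(118.4,252)],.067))
E
```

```text
key top [[0.4621 0.1145 0.072 ]
 [0.4662 0.1227 0.072 ]
 [0.492  0.1106 0.072 ]
 [0.4878 0.1023 0.072 ]] [0.477  0.1125 0.072 ]
-0.4428572026517307 0.02844439609815244
holder top [[0.4378 0.0985 0.028 ]
 [0.4642 0.1515 0.028 ]
 [0.5172 0.1263 0.028 ]
 [0.4913 0.0725 0.028 ]] [0.4776 0.1122 0.028 ]
-0.4485070166402181 0.05908575102707985
1.1158613709418672 0.05944761093434228
lines [[0.4381 0.2726 0.067 ]
 [0.4561 0.2735 0.067 ]
 [0.4367 0.287  0.067 ]
 [0.4549 0.2881 0.067 ]] [0.4465 0.2803 0.067 ] [np.float64(0.05), np.float64(0.059)] 0.017984980177101876
slot [[0.4377 0.2754 0.067 ]
 [0.4364 0.286  0.067 ]
 [0.4534 0.2837 0.067 ]
 [0.4548 0.2774 0.067 ]] [0.4456 0.2806 0.067 ]
knobcen? [[0.44602909 0.28028823 0.067     ]]
[[0.4479872  0.27701097 0.067     ]]
```

```bash
python3 - <<'E'
from h import *
go([.4772,.1123,.11],1.125)
E
```

```text
shift [-0.4 -3.1 59.6] turn [-0.0012  0.001  -0.0173]
```

```bash
python3 -m handwheel '[[[0,-1,20,0,0,-0.01,0.3],[-0.4,-3,40,-0.001,0.001,-0.018,0.3],[-0.4,-3,60,-0.001,0.001,-0.018,0.3],[-0.4,-3,60,-0.001,0.001,-0.018,0.3],[-0.4,-3,60,-0.001,0.001,-0.018,0.3]]]'; python3 - <<'E'
from h import *
st(); p,d=imaging.get_image('wrist'); save(p,'w2.png'); np.savez('w2.npz',p=p,d=d)
save(cv2.resize(p[150:290,190:330],None,fx=4,fy=4,interpolation=cv2.INTER_CUBIC),'w2a.png')
E
```

```text
time_s: 2.08
position: [0.477, 0.1144, 0.1111]
tcp_rot: [2.653, 1.682, 0.003]
ft_force: [0.4, 0.6, -0.2]
grip_width: 0.0553
t 2.08 p [0.477  0.1144 0.1111] yaw 1.1301 z [ 1.9e-03  6.0e-04 -1.0e+00] F [ 0.4  0.6 -0.2] T [ 0.04 -0.02 -0.  ] w 0.0553 q [ 0.24  0.27 -0.35  0.94  0.    0.68]
```

View pics/w2a.png

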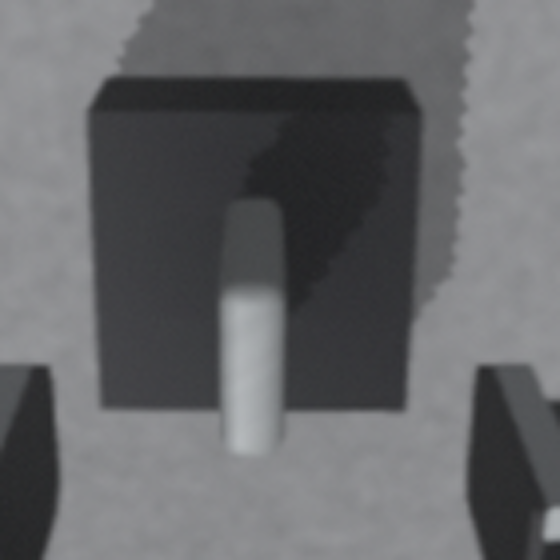

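```bash
python3 - <<'E'
from h import *
s=arm.sense(); print(s['position'])
s0=s.copy()
a=lambda l:np.array(l)/4+[190-.4,150-.4]
R0=R.from_rotvec(s['tcp_rot'])
for nm,l,z in (('key',[(222,288),(285,288),(280,453),(228,453)],.072),('holder',[(90,110),(420,110),(405,409),(103,409)],.028)):
    W=wplane(a(l),z,s); print(nm,W.mean(0).round(4),'tool',(R0.inv().apply(W.mean(0)-s['position'])*1000).round(1))
    d=(W[2]+W[3]-W[0]-W[1])/2; e=(W[1]+W[2]-W[0]-W[3])/2; print(np.arctan2(d[1],d[0]),np.linalg.norm(d),np.arctan2(e[1],e[0]),np.linalg.norm(e))
E
```

```text
[0.47728537 0.11427384 0.11124048]
key [0.4788 0.1109 0.072 ] tool [-2.5  2.7 39.2]
-0.44063758429955663 0.028081937929654854 1.1304675847974948 0.008658479440245847
holder [0.4792 0.1106 0.028 ] tool [-2.7  3.2 83.2]
-0.44582293914907545 0.060256513853544406 1.1301880950140875 0.05903284254655102
```

```bash
python3 -m handwheel '[[[-2.6,3,20,0,0,0,0.3],[-2.6,3,42,0,0,0,0],[-2.6,3,55,0,0,0,-0.2],[-2.6,3,55,0,0,0,-0.4],[-2.6,3,55,0,0,0,-0.6]]]' 40; python3 -m handwheel '[[[0,0,0,0,0,0,-1],[0,0,0,0,0,0,-1],[0,0,0,0,0,0,-1],[0,0,0,0,0,0,-1],[0,0,0,0,0,0,-1]]]' 40; python3 - <<'E'
from h import *
st(); p,d=imaging.get_image('wrist'); save(p,'w3.png')
E
```

```text
time_s: 2.75
position: [0.4792, 0.1102, 0.056]
tcp_rot: [2.654, 1.68, 0.004]
ft_force: [-0.3, -0.1, 0.1]
grip_width: 0.0171
time_s: 3.38
position: [0.4793, 0.1102, 0.0561]
tcp_rot: [2.653, 1.68, 0.004]
ft_force: [-1.2, 0.9, 6.8]
grip_width: 0.0096
t 3.38 p [0.4793 0.1102 0.0561] yaw 1.129 z [ 2.8e-03  7.0e-04 -1.0e+00] F [-1.2  0.9  6.8] T [-0.06  0.17 -0.05] w 0.0096 q [ 0.23  0.33 -0.43  0.8   0.    0.67]
```

View pics/w3.png

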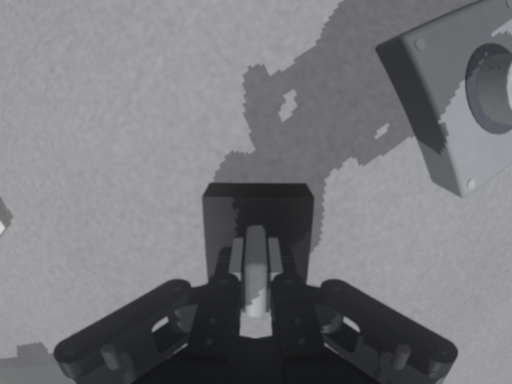

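```bash
python3 -m handwheel '[[[0,0,-10,0,0,0,-1],[0,0,-30,0,0,0,-1],[0,0,-60,0,0,0,-1],[0,0,-100,0,0,0,-1],[0,0,-120,0,0,0,-1]]]' 60; python3 - <<'E'
from h import *
st(); go([.488,.279,.176],1.626)
E
```

```text
time_s: 4.05
position: [0.479, 0.11, 0.1779]
tcp_rot: [2.653, 1.68, 0.005]
ft_force: [0.4, -0.4, -0.4]
grip_width: 0.0093
t 4.05 p [0.479  0.11   0.1779] yaw 1.1289 z [ 3.7e-03  7.0e-04 -1.0e+00] F [ 0.4 -0.4 -0.4] T [ 0.01 -0.02 -0.03] w 0.0093 q [ 0.23  0.22 -0.24  1.11 -0.    0.67]
shift [156.6 -64.2   2.1] turn [ 0.0036 -0.0014 -0.4971]
```

```bash
python3 -m handwheel '[[[40,-16,0,0,0,-0.12,-1],[80,-32,1,0,0,-0.25,-1],[120,-49,2,0.003,-0.001,-0.38,-1],[156,-64,2,0.004,-0.001,-0.497,-1],[156,-64,2,0.004,-0.001,-0.497,-1]]]'; python3 - <<'E'
from h import *
st(); p,d=imaging.get_image('wrist'); save(p,'w4.png'); np.savez('w4.npz',p=p,d=d);st()
p,d=imaging.get_image('top');np.savez('top4.npz',p=p,d=d);save(p,'top4.png')
E
```

```text
time_s: 4.68
position: [0.4872, 0.2805, 0.1735]
tcp_rot: [-2.154, -2.284, 0.002]
ft_force: [-0.4, -1.2, -0.9]
grip_width: 0.0094
t 4.67 p [0.4872 0.2805 0.1735] yaw 1.6298 z [-2.7e-03  3.0e-04 -1.0e+00] F [-0.4 -1.2 -0.9] T [-0.03  0.03 -0.01] w 0.0094 q [ 0.52  0.34 -0.08  1.16  0.    0.46]
t 4.72 p [0.487  0.2791 0.1735] yaw 1.6272 z [-3.1e-03 -4.0e-04 -1.0e+00] F [ 0.5  0.  -0.3] T [-0.02  0.02 -0.07] w 0.0095 q [ 0.52  0.34 -0.08  1.16  0.    0.46]
```

View pics/w4.png

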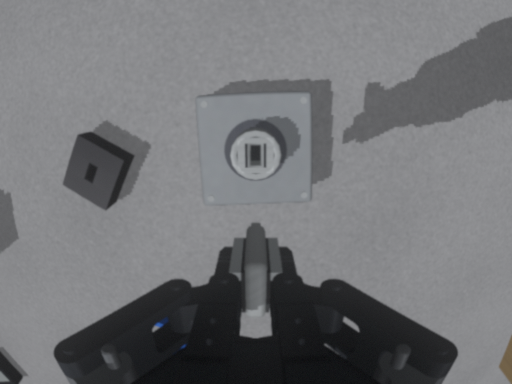

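```bash
python3 - <<'E'
from h import *
p=np.load('w4.npz')['p']
save(cv2.resize(p[110:200,205:305],None,fx=6,fy=6,interpolation=cv2.INTER_CUBIC),'w4a.png')
q=np.clip(p[205:330,200:310].astype(float)*2,0,255).astype('uint8')
save(cv2.resize(q,None,fx=5,fy=4.6,interpolation=cv2.INTER_CUBIC),'w4b.png')
E
```

```text
(no output)
```

View pics/w4a.png

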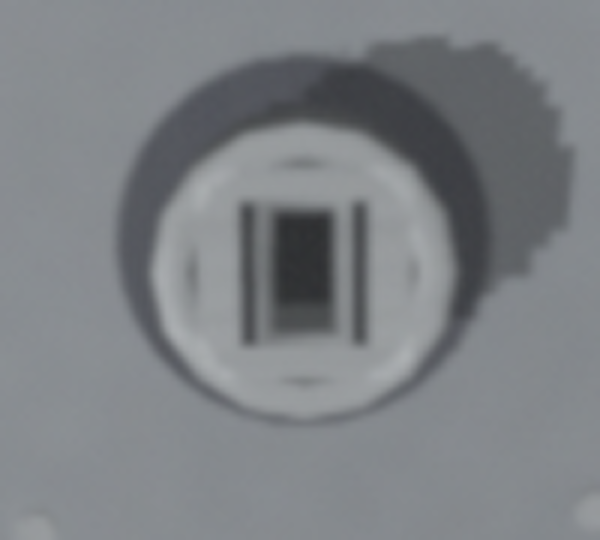

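View pics/w4b.png

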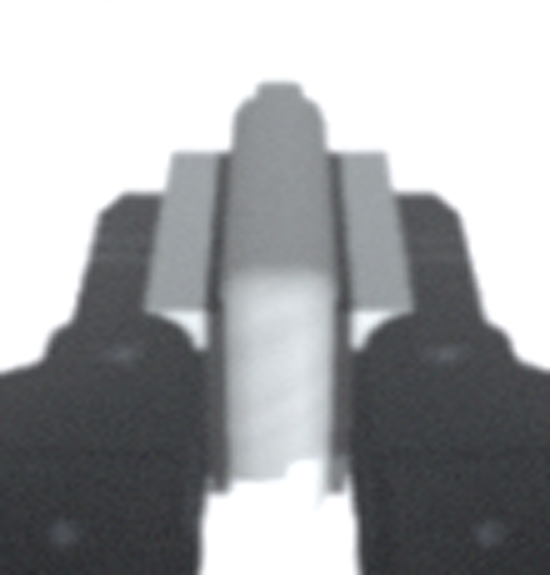

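```bash
cat >> h.py <<'E'
def wproj_tool(p):
    c=imaging.camera_params('wrist'); K=c['mtx']; T=np.linalg.inv(c['tool_from_camera'])
    v=T[:3,:3]@np.array(p)+T[:3,3]; n=np.hypot(v[0],v[1]); th=np.arctan2(n,v[2])
    return K[:2,2]+K[0,0]*th*v[:2]/n
E
python3 - <<'E'
from h import *
s=arm.sense(); s['position']=np.array([.4871,.2795,.1735]); 
s['tcp_rot']=s['tcp_rot']; R0=R.from_rotvec(s['tcp_rot'])
for q in ((-15,-16),(15,-16),(-15,28)): print('tool y,z',q,wproj_tool([0,q[0]/1e3,q[1]/1e3]).round(1))
print('seen top near v264.8, far ~309, bottom ~',205+105/4.6)
a=lambda l:(np.array(l)+.5)/6+[205-.5,110-.5]
for nm,l in (('lines',[(247,203),(247,345),(360,203),(360,343)]),('slot',[(272,207),(273,333),(335,207),(335,333)]),('knob',[(152,270),(455,270),(305,122),(305,417)])):
    W=wplane(a(l),.067,s); print(nm,W.round(4).tolist(),'mean',W.mean(0).round(4),'tool',(R0.inv().apply(W.mean(0)-s['position'])*1000).round(2),[np.arctan2(*(W[i+1]-W[i])[1::-1]).round(3) for i in(0,2)],np.linalg.norm(W[1]-W[0]).round(4),np.linalg.norm(W[3]-W[2]).round(4))
st()
E
```

```text
tool y,z (-15, -16) [257.2 266.4]
tool y,z (15, -16) [257.  320.5]
tool y,z (-15, 28) [256.7 224.2]
seen top near v264.8, far ~309, bottom ~ 227.82608695652175
lines [[0.4391, 0.2687, 0.067], [0.4578, 0.2696, 0.067], [0.4383, 0.2832, 0.067], [0.4567, 0.2843, 0.067]] mean [0.4479 0.2765 0.067 ] tool [ -0.85 -38.92 106.63] [np.float64(0.049), np.float64(0.062)] 0.0187 0.0184
slot [[0.4394, 0.2719, 0.067], [0.456, 0.2729, 0.067], [0.439, 0.28, 0.067], [0.4555, 0.281, 0.067]] mean [0.4475 0.2765 0.067 ] tool [ -0.82 -39.39 106.63] [np.float64(0.06), np.float64(0.059)] 0.0166 0.0166
knob [[0.4484, 0.2568, 0.067], [0.4463, 0.296, 0.067], [0.4282, 0.2755, 0.067], [0.4671, 0.2777, 0.067]] mean [0.4475 0.2765 0.067 ] tool [ -0.75 -39.37 106.63] [np.float64(1.626), np.float64(0.056)] 0.0393 0.0389
t 4.78 p [0.487  0.2782 0.1735] yaw 1.6257 z [-3.3e-03 -6.0e-04 -1.0e+00] F [-0.2  0.6 -0.5] T [-0.02  0.02  0.04] w 0.0091 q [ 0.52  0.34 -0.08  1.16  0.    0.46]
```

```bash
python3 -m handwheel '[[[0,-13,0,0.001,-0.003,0.003,-1],[0,-27,10,0.001,-0.003,0.003,-1],[0,-39,30,0.001,-0.003,0.003,-1],[0,-39,46,0.001,-0.003,0.003,-1],[0,-39,46,0.001,-0.003,0.003,-1]]]'; python3 - <<'E'
from h import *
st(); p,d=imaging.get_image('wrist'); st(); 
q=np.clip(p[150:300,180:330].astype(float)*1.5,0,255).astype('uint8')
save(cv2.resize(q,None,fx=4,fy=4,interpolation=cv2.INTER_CUBIC),'w5.png')
E
```

```text
time_s: 5.4
position: [0.447, 0.2749, 0.127]
tcp_rot: [-2.164, -2.276, 0.011]
ft_force: [-0.0, -0.7, -0.3]
grip_width: 0.0091
t 5.4 p [0.447  0.2749 0.127 ] yaw 1.6215 z [-0.0054 -0.0042 -1.    ] F [-0.  -0.7 -0.3] T [-0.02  0.03  0.06] w 0.0091 q [ 0.55  0.32 -0.24  1.02 -0.    0.5 ]
t 5.45 p [0.4477 0.2753 0.1278] yaw 1.6217 z [-0.0042 -0.0034 -1.    ] F [1.1 0.4 0.4] T [-0.01  0.03  0.  ] w 0.0091 q [ 0.55  0.32 -0.24  1.02 -0.    0.5 ]
```

View pics/w5.png

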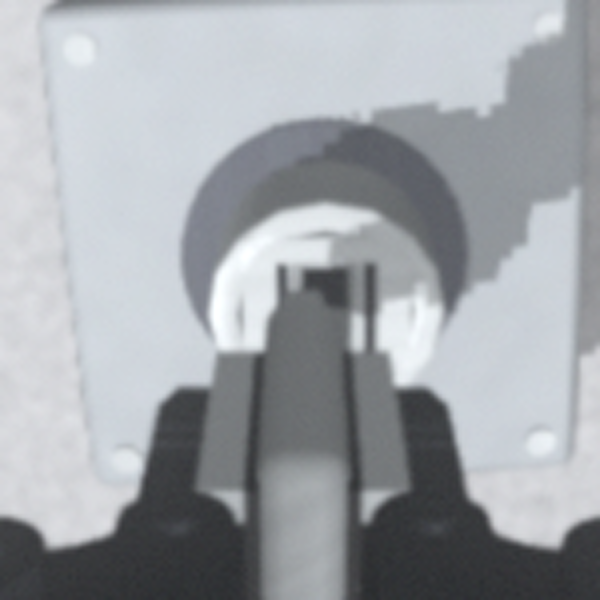

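```bash
python3 - <<'E'
from h import *
s=arm.sense(); R0=R.from_rotvec(s['tcp_rot'])
a=lambda l:(np.array(l)+.5)/4+[180-.5,150-.5]
l=[(283,265),(370,265),(373,345)]
W=wplane(a(l),.067,s); T=R0.inv().apply(W-s['position'])*1000
print(W.round(4),T.round(1),'line yaw',np.arctan2(*(W[2]-W[1])[1::-1]), 'tool mid x',T[:2,0].mean())
print('slot cen from line tops: tool y',T[:2,1].mean()+9.25)
go([s['position'][0],s['position'][1],s['position'][2]],1.627)
# key blade x via tip at z=+49-? pixel
for y,z in ((-7,49),(-15,28)): print(wproj_tool([0,y/1e3,z/1e3]), wproj_tool([-.001,y/1e3,z/1e3]))
print('seen blade u',305.5/4+179.5,'bow',(269+352)/8+179.6)
st()
E
```

```text
[[0.4409 0.2708 0.067 ]
 [0.4401 0.2851 0.067 ]
 [0.4547 0.2867 0.067 ]] [[-4.  -6.8 60.8]
 [10.3 -6.8 60.8]
 [11.2  7.8 60.7]] line yaw 0.107152732693865 tool mid x 3.172440257275527
slot cen from line tops: tool y 2.474457540250489
shift [0. 0. 0.] turn [-0.0044  0.0031 -0.0053]
[256.51915385 222.57885887] [254.90978149 222.57825614]
[256.71796184 224.18626374] [254.88597829 224.18562944]
seen blade u 255.875 bow 257.225
t 5.45 p [0.4477 0.2753 0.1278] yaw 1.6217 z [-0.0042 -0.0034 -1.    ] F [1.1 0.4 0.4] T [-0.01  0.03  0.  ] w 0.0091 q [ 0.55  0.32 -0.24  1.02 -0.    0.5 ]
```

```bash
python3 -m handwheel '[[[0,0,0,-0.004,0.003,-0.005,-1],[0,0,0,-0.004,0.003,-0.005,-1],[0,0,0,-0.004,0.003,-0.005,-1],[0,0,0,-0.004,0.003,-0.005,-1],[0,0,0,-0.004,0.003,-0.005,-1]]]'; python3 - <<'E'
from h import *
st(); p,d=imaging.get_image('wrist'); st(); 
q=np.clip(p[150:300,180:330].astype(float)*1.5,0,255).astype('uint8')
save(cv2.resize(q,None,fx=4,fy=4,interpolation=cv2.INTER_CUBIC),'w6.png')
E
```

```text
time_s: 6.08
position: [0.4483, 0.2763, 0.1275]
tcp_rot: [-2.157, -2.284, -0.0]
ft_force: [-0.2, -0.1, -0.9]
grip_width: 0.0094
t 6.08 p [0.4483 0.2763 0.1275] yaw 1.628 z [ 2.e-04  3.e-04 -1.e+00] F [-0.2 -0.1 -0.9] T [ 0.   -0.07  0.  ] w 0.0094 q [ 0.55  0.31 -0.24  1.01  0.    0.49]
t 6.12 p [0.4483 0.2763 0.1274] yaw 1.628 z [ 1.e-04  3.e-04 -1.e+00] F [ 0.9  0.9 -0.6] T [-0.01 -0.02  0.03] w 0.0094 q [ 0.55  0.31 -0.24  1.01  0.    0.49]
```

View pics/w6.png

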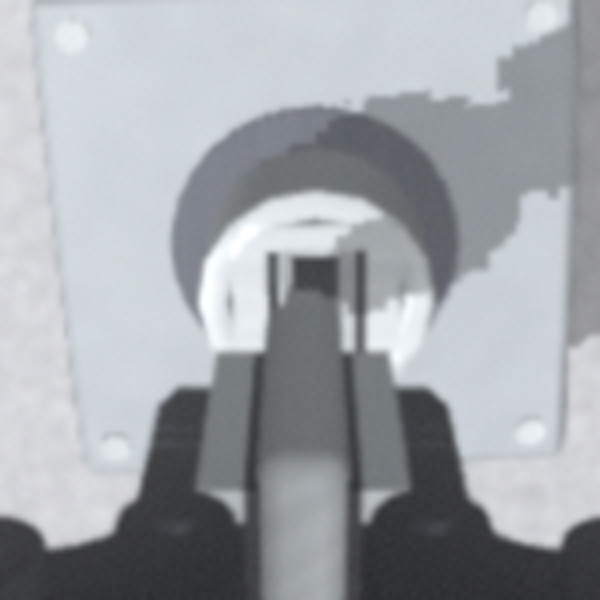

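```bash
python3 - <<'E'
from h import *
s=arm.sense(); R0=R.from_rotvec(s['tcp_rot'])
a=lambda l:(np.array(l)+.5)/4+[180-.5,150-.5]
W=wplane(a([(272,253),(360,253),(360,350)]),.067,s); T=R0.inv().apply(W-s['position'])*1000
print(W.round(4),T.round(1),'mid',T[:2,0].mean(),'y',T[:2,1].mean()+9.2)
E
python3 -c "
import cv2;i=cv2.imread('pics/w6.png')[230:380,240:380];cv2.imwrite('pics/w6a.png',cv2.resize(i,None,fx=4,fy=4,interpolation=2))"
```

```text
[[0.4396 0.27   0.067 ]
 [0.4388 0.2844 0.067 ]
 [0.4564 0.2857 0.067 ]] [[-5.8 -9.  60.4]
 [ 8.6 -9.  60.4]
 [ 9.   8.6 60.5]] mid 1.4365219140135062 y 0.17478374802691654
```

View pics/w6a.png

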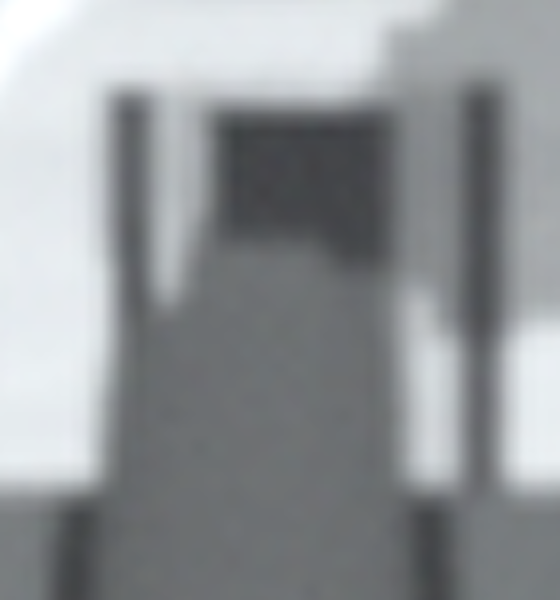

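```bash
python3 -m handwheel '[[[1.4,0.2,0,0,0,0,-1],[1.4,0.2,3,0,0,0,-1],[1.4,0.2,8,0,0,0,-1],[1.4,0.2,13,0,0,0,-1],[1.4,0.2,17,0,0,0,-1]]]'; python3 -c "
from h import *
st()"
```

```text
time_s: 6.75
position: [0.4483, 0.2775, 0.11]
tcp_rot: [-2.157, -2.284, 0.0]
ft_force: [0.4, 0.3, -0.1]
grip_width: 0.0088
t 6.75 p [0.4483 0.2775 0.11  ] yaw 1.628 z [-2.e-04  0.e+00 -1.e+00] F [ 0.4  0.3 -0.1] T [-0.03  0.01 -0.  ] w 0.0088 q [ 0.55  0.33 -0.27  0.97  0.    0.5 ]
```

```bash
python3 -m handwheel '[[[0,0,4,0,0,0,-1],[0,0,8,0,0,0,-1],[0,0,12,0,0,0,-1],[0,0,14,0,0,0,-1],[0,0,15,0,0,0,-1]]]'; python3 -c "
from h import *
st()"
```

```text
time_s: 7.38
position: [0.4484, 0.2777, 0.0954]
tcp_rot: [-2.157, -2.284, -0.0]
ft_force: [-0.3, 0.5, -0.2]
grip_width: 0.0089
t 7.38 p [0.4484 0.2777 0.0954] yaw 1.628 z [ 2.e-04  3.e-04 -1.e+00] F [-0.3  0.5 -0.2] T [-0.01  0.01  0.01] w 0.0089 q [ 0.55  0.34 -0.29  0.94  0.    0.5 ]
```

```bash
python3 -m handwheel '[[[0,0,0.5,0,0,0,-1],[0,0,1,0,0,0,-1],[0,0,1.5,0,0,0,-1],[0,0,1.5,0,0,0,-1],[0,0,1.5,0,0,0,-1]]]'; python3 -c "
from h import *
st()"
```

```text
time_s: 8.0
position: [0.4485, 0.2777, 0.0951]
tcp_rot: [2.157, 2.284, 0.002]
ft_force: [-4.2, -1.8, 11.4]
grip_width: 0.0092
t 8.0 p [0.4485 0.2777 0.0951] yaw 1.628 z [ 1.1e-03  8.0e-04 -1.0e+00] F [-4.2 -1.8 11.4] T [-0.41  0.77  0.04] w 0.0092 q [ 0.55  0.34 -0.29  0.93  0.    0.5 ]
```

```bash
python3 -m handwheel '[[[0,0,-0.7,0,0,0.14,-1],[0,0,-0.7,0,0,0.28,-1],[0,0,-0.7,0,0,0.42,-1],[0,0,-0.7,0,0,0.56,-1],[0,0,-0.7,0,0,0.7,-1]]]'; python3 -c "
from h import *
st()"
```

```text
time_s: 8.62
position: [0.449, 0.2784, 0.0952]
tcp_rot: [-2.812, -1.399, -0.003]
ft_force: [-0.3, 1.5, 1.6]
grip_width: 0.0092
t 8.62 p [0.449  0.2784 0.0952] yaw 0.9237 z [ 0.0015  0.0019 -1.    ] F [-0.3  1.5  1.6] T [ 0.44 -0.08  0.05] w 0.0092 q [ 0.55  0.35 -0.29  0.93  0.    1.2 ]
```

```bash
python3 -m handwheel '[[[0,0,0,0,0,0.12,-1],[0,0,0,0,0,0.24,-1],[0,0,0,0,0,0.33,-1],[0,0,0,0,0,0.38,-1],[0,0,0,0,0,0.4,-1]]]'; python3 -c "
from h import *
st()"
```

```text
time_s: 9.25
position: [0.449, 0.2784, 0.0952]
tcp_rot: [-3.032, -0.819, -0.003]
ft_force: [0.6, 3.1, 2.7]
grip_width: 0.0093
t 9.25 p [0.449  0.2784 0.0952] yaw 0.5277 z [ 0.0014  0.0018 -1.    ] F [0.6 3.1 2.7] T [ 0.67 -0.05  0.08] w 0.0093 q [ 0.55  0.35 -0.29  0.93  0.    1.6 ]
```

```bash
python3 -m handwheel '[[[0,0,0,0,0,0.03,-1],[0,0,0,0,0,0.06,-1],[0,0,0,0,0,0.09,-1],[0,0,0,0,0,0.1,-1],[0,0,0,0,0,0.1,-1]]]'; python3 -c "
from h import *
st()"
```

```text
time_s: 9.88
position: [0.449, 0.2783, 0.0952]
tcp_rot: [-3.069, -0.666, -0.003]
ft_force: [1.5, 4.1, 5.1]
grip_width: 0.0095
t 9.88 p [0.449  0.2783 0.0952] yaw 0.4273 z [ 0.0013  0.0016 -1.    ] F [1.5 4.1 5.1] T [ 0.98 -0.14  0.03] w 0.0095 q [ 0.55  0.35 -0.29  0.93  0.    1.7 ]
```

```bash
python3 -m handwheel '[[[0,0,0,0,0,0.04,-1],[0,0,0,0,0,0.08,-1],[0,0,0,0,0,0.12,-1],[0,0,0,0,0,0.12,-1],[0,0,0,0,0,0.12,-1]]]'; python3 - <<'E'
from h import *
st(); p,d=imaging.get_image('wrist'); st(); save(p,'w7.png')
E
```

```text
time_s: 10.5
position: [0.4491, 0.2782, 0.0952]
tcp_rot: [-3.103, -0.482, -0.003]
ft_force: [-0.5, 3.5, 6.2]
grip_width: 0.0097
t 10.5 p [0.4491 0.2782 0.0952] yaw 0.3079 z [ 0.0016  0.0013 -1.    ] F [-0.5  3.5  6.2] T [ 0.79 -0.3   0.44] w 0.0097 q [ 0.55  0.35 -0.29  0.93  0.    1.82]
t 10.55 p [0.4491 0.2782 0.0952] yaw 0.3079 z [ 0.0016  0.0014 -1.    ] F [1.8 4.7 5.9] T [ 0.78 -0.31  0.42] w 0.0096 q [ 0.55  0.35 -0.29  0.93  0.    1.82]
```

View pics/w7.png

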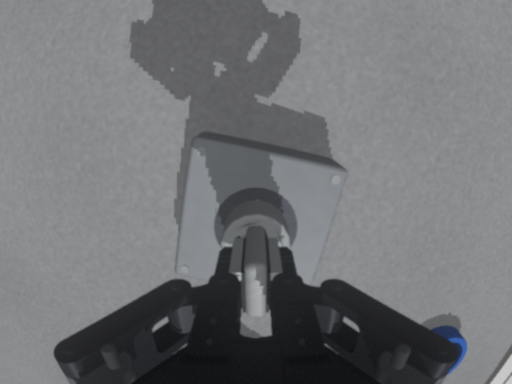

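```bash
python3 -m handwheel '[[[0,0,0,0,0,0.02,-1],[0,0,0,0,0,0.04,-1],[0,0,0,0,0,0.04,-1],[0,0,0,0,0,0.04,-1],[0,0,0,0,0,0.04,-1]]]'; python3 - <<'E'
from h import *
st()
E
```

```text
time_s: 11.18
position: [0.4491, 0.2781, 0.0951]
tcp_rot: [-3.113, -0.42, -0.003]
ft_force: [1.4, 3.3, 6.2]
grip_width: 0.0092
t 11.18 p [0.4491 0.2781 0.0951] yaw 0.268 z [ 0.0018  0.001  -1.    ] F [1.4 3.3 6.2] T [ 0.63 -0.44  0.55] w 0.0092 q [ 0.55  0.35 -0.29  0.93 -0.    1.86]
```

```bash
python3 -m handwheel '[[[0,0,0,0,0,-0.04,-1],[0,0,0,0,0,-0.04,-0.6],[0,0,0,0,0,-0.04,-0.2],[0,0,0,0,0,-0.04,0],[0,0,-10,0,0,-0.04,0]]]'; python3 -m handwheel '[[[0,0,-30,0,0,0,0],[0,0,-60,0,0,0,0],[0,-20,-90,0,0,0,0],[0,-40,-110,0,0,0,0],[0,-40,-110,0,0,0,0]]]'; python3 - <<'E'
from h import *
st(); p,d=imaging.get_image('wrist'); st(); save(p,'w8.png'); np.savez('w8.npz',p=p)
p,d=imaging.get_image('top'); save(p,'t8.png'); np.savez('t8.npz',p=p,d=d)
p,d=imaging.get_image('scene'); save(p,'s8.png'); np.savez('s8.npz',p=p,d=d)
save(cv2.resize(p[100:290,90:430],None,fx=2.3,fy=2.3,interpolation=cv2.INTER_CUBIC),'s8a.png')
E
```

```text
time_s: 11.8
position: [0.4478, 0.2772, 0.1043]
tcp_rot: [3.104, 0.481, -0.002]
ft_force: [-0.3, 0.1, -0.4]
grip_width: 0.0425
time_s: 12.42
position: [0.4367, 0.317, 0.2166]
tcp_rot: [-3.102, -0.484, -0.005]
ft_force: [-0.5, 0.3, 0.1]
grip_width: 0.0427
t 12.43 p [0.4367 0.317  0.2166] yaw 0.3093 z [ 0.003   0.0023 -1.    ] F [-0.5  0.3  0.1] T [-0.01 -0.    0.01] w 0.0427 q [ 0.63  0.27 -0.06  1.23  0.    1.89]
t 12.47 p [0.4364 0.3161 0.2153] yaw 0.309 z [ 1.4e-03  8.0e-04 -1.0e+00] F [-0.8 -0.6  0.3] T [-0.01 -0.03 -0.  ] w 0.0429 q [ 0.63  0.28 -0.06  1.23 -0.    1.89]
```

View pics/w8.png

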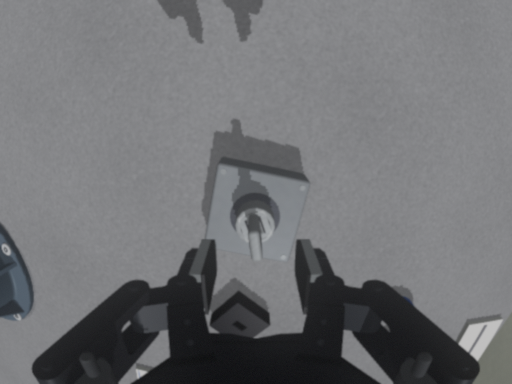

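View pics/s8a.png

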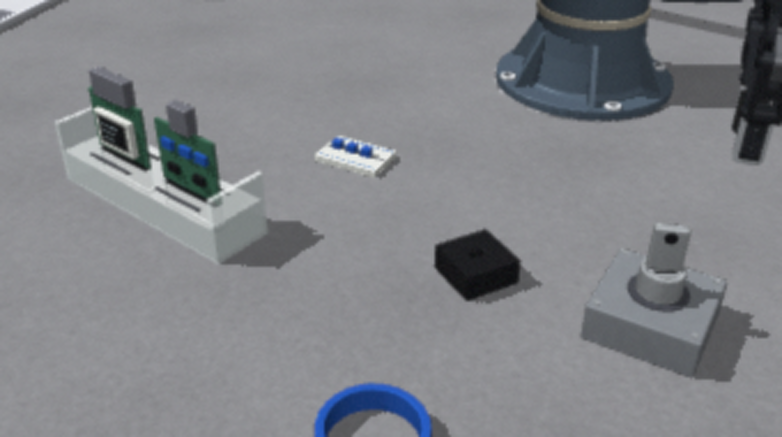

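```bash
python3 - <<'E'
from h import *
p=np.load('w8.npz')['p']
save(cv2.resize(p[150:270,195:315],None,fx=5,fy=5,interpolation=cv2.INTER_CUBIC),'w8a.png')
E
```

```text
(no output)
```

View pics/w8a.png

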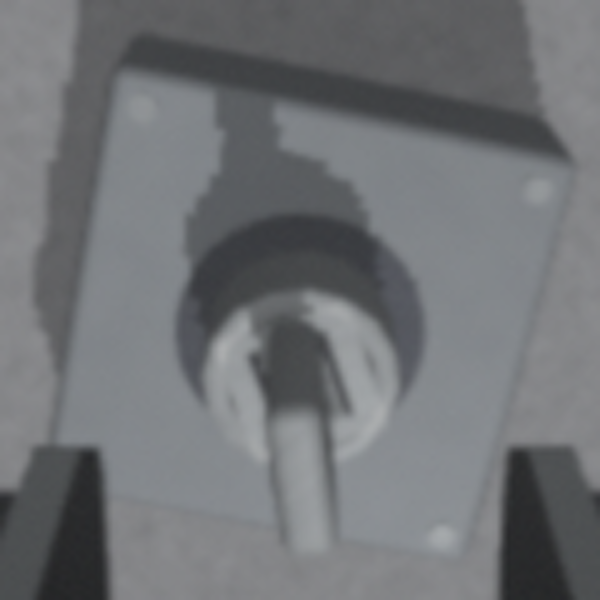

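```bash
python3 - <<'E'
from h import *
s=arm.sense()
a=lambda l:(np.array(l)+.5)/5+[195-.5,150-.5]
yaw=lambda W:np.arctan2(*(W[1]-W[0])[1::-1])
for nm,l,z in (('line R',[(322,345),(347,413)],.067),('line L',[(252,352),(268,395)],.067),('key top L',[(270,412),(287,550)],.111),('key top R',[(327,410),(331,548)],.111),('box top edge',[(120,72),(570,165)],.04),('box left',[(120,72),(58,445)],.04),('box right',[(570,165),(468,545)],.04)):
    W=wplane(a(l),z,s); print(nm,yaw(W).round(3),np.linalg.norm(W[1]-W[0]).round(4))
E
```

```text
line R -0.931 0.0155
line L -0.943 0.0097
key top L -1.161 0.0267
key top R -1.23 0.0265
box top edge 0.101 0.0948
box left -1.465 0.0859
box right -1.458 0.0917
```

```bash
python3 - <<'E'
from h import *
go([.577,-.288,.24],-.035)
E
```

```text
shift [-48.4 617.5 -25.7] turn [0.0005 0.0007 0.3429]
```

```bash
python3 -m handwheel '[[[-4,50,-5,0,0,0.03,0],[-8,105,-10,0,0,0.07,0.1],[-13,160,-15,0,0,0.1,0.2],[-17,215,-20,0,0,0.14,0.2],[-21,270,-25,0,0,0.17,0.2]]]'; python3 -c "
from h import *
st();go([.577,-.288,.24],-.035)"
```

```text
time_s: 13.2
position: [0.4977, 0.0496, 0.239]
tcp_rot: [-3.134, -0.214, 0.002]
ft_force: [0.8, 1.4, -0.2]
grip_width: 0.051
t 13.2 p [0.4977 0.0496 0.239 ] yaw 0.1362 z [-0.0011 -0.     -1.    ] F [ 0.8  1.4 -0.2] T [-0.02  0.04 -0.02] w 0.051 q [ 0.1   0.2  -0.1   1.27  0.    1.53]
shift [ 32.7 345.2  -1.1] turn [-0.      0.0011  0.1712]
```

```bash
python3 -m handwheel '[[[5,55,0,0,0,0.03,0.2],[10,110,0,0,0,0.07,0.2],[16,165,0,0,0,0.1,0.2],[21,220,0,0,0,0.12,0.2],[26,270,0,0,0,0.14,0.2]]]'; python3 -m handwheel '[[[2,20,0,0,0,0.01,0.2],[5,45,0,0,0,0.02,0.2],[7,74,0,0,0,0.03,0.2],[7,74,0,0,0,0.03,0.2],[7,74,0,0,0,0.03,0.2]]]';python3 - <<'E'
from h import *
st(); p,d=imaging.get_image('wrist'); st(); save(p,'w9.png'); np.savez('w9.npz',p=p,d=d)
E
```

```text
time_s: 13.82
position: [0.5603, -0.2143, 0.2385]
tcp_rot: [-3.141, 0.006, 0.002]
ft_force: [0.7, 0.3, -0.4]
grip_width: 0.0513
time_s: 14.45
position: [0.5676, -0.2852, 0.2394]
tcp_rot: [-3.14, 0.05, 0.001]
ft_force: [0.6, 0.9, -0.7]
grip_width: 0.0509
t 14.45 p [ 0.5676 -0.2852  0.2394] yaw -0.0316 z [-3.e-04  9.e-04 -1.e+00] F [ 0.6  0.9 -0.7] T [-0.02 -0.01  0.01] w 0.0509 q [-0.47  0.44  0.24  1.38  0.    1.14]
t 14.5 p [ 0.5677 -0.2849  0.2395] yaw -0.0312 z [-1.e-04  7.e-04 -1.e+00] F [-0.6 -0.1  0.3] T [-0.05 -0.02 -0.01] w 0.0515 q [-0.47  0.44  0.24  1.38  0.    1.14]
```

View pics/w9.png

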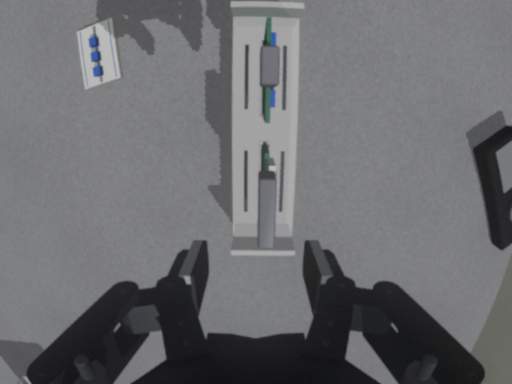

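```bash
python3 - <<'E'
from h import *
p=np.load('w9.npz')['p']
save(cv2.resize(np.clip(p[130:270,200:330].astype(float)*1.3,0,255).astype('uint8'),None,fx=4.2,fy=4.2,interpolation=cv2.INTER_CUBIC),'w9a.png')
E
```

```text
(no output)
```

View pics/w9a.png

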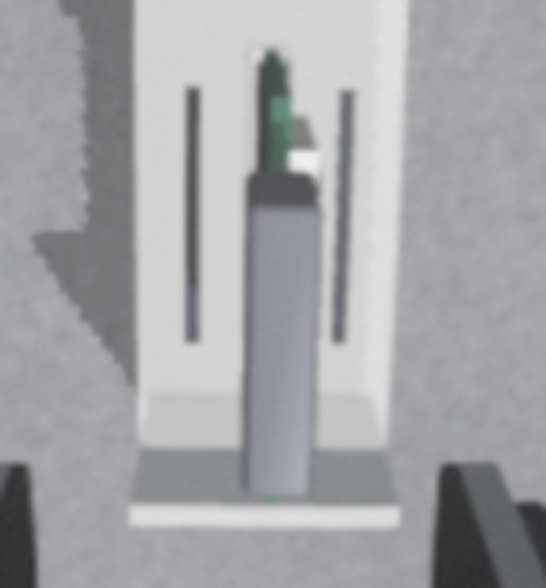

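```bash
python3 - <<'E'
from h import *
s=arm.sense(); R0=R.from_rotvec(s['tcp_rot'])
a=lambda l:(np.array(l)+.5)/4.2+[200-.5,130-.5]
W=wplane(a([(251,208),(318,208),(311,494),(245,494)]),.142,s); T=R0.inv().apply(W-s['position'])*1000
print(W.round(4),W.mean(0),T.mean(0).round(1)); d=(W[2]+W[3]-W[0]-W[1])/2; e=(W[1]+W[2]-W[0]-W[3])/2
print('long',np.arctan2(d[1],d[0]),np.linalg.norm(d),'thick',np.linalg.norm(e))
# rack: dark lines on top z=.04
W=wplane(a([(193,88),(192,342),(347,90),(339,342)]),.04,s); print(W.round(4),W.mean(0))
print([np.arctan2(*(W[i+1]-W[i])[1::-1]).round(3) for i in(0,2)])
# card foot in slot: -> card bottom edge: green bottom end
W=wplane(a([(265,60)]),.04,s); print(W)
E
```

```text
[[ 0.5705 -0.2647  0.142 ]
 [ 0.5827 -0.2651  0.142 ]
 [ 0.5809 -0.3231  0.142 ]
 [ 0.5679 -0.3227  0.142 ]] [ 0.57550124 -0.29389868  0.142     ] [ 8.1  8.8 97.5]
long -1.6093792637451168 0.058089678421855154 thick 0.01258818405560977
[[ 0.5569 -0.2588  0.04  ]
 [ 0.5539 -0.329   0.04  ]
 [ 0.5969 -0.2604  0.04  ]
 [ 0.5943 -0.3302  0.04  ]] [ 0.57552865 -0.29458031  0.04      ]
[np.float64(-1.614), np.float64(-1.608)]
[[ 0.57579792 -0.25198166  0.04      ]]
```

```bash
python3 -m handwheel '[[[5,5,20,0,0,0.004,0.2],[9,8.8,45,0,0,0.007,0.2],[9,8.8,70,0,0,0.007,0.2],[9,8.8,70,0,0,0.007,0.2],[9,8.8,70,0,0,0.007,0.2]]]';python3 - <<'E'
from h import *
st(); p,d=imaging.get_image('wrist'); st(); save(p[130:,100:420],'w10.png'); np.savez('w10.npz',p=p,d=d)
E
```

```text
time_s: 15.12
position: [0.577, -0.2944, 0.1707]
tcp_rot: [3.141, -0.06, 0.002]
ft_force: [0.7, 0.6, 0.4]
grip_width: 0.051
t 15.12 p [ 0.577  -0.2944  0.1707] yaw -0.0382 z [ 1.1e-03 -1.0e-04 -1.0e+00] F [0.7 0.6 0.4] T [-0.04  0.01  0.05] w 0.051 q [-0.47  0.48  0.14  1.23  0.    1.14]
t 15.18 p [ 0.5772 -0.2946  0.171 ] yaw -0.0384 z [ 1.9e-03 -5.0e-04 -1.0e+00] F [-0.  -0.1  0.6] T [ 0.01 -0.02  0.01] w 0.0513 q [-0.47  0.48  0.14  1.23  0.    1.14]
```

View pics/w10.png

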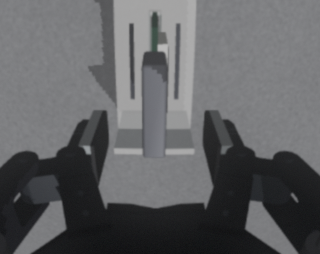

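```bash
python3 -m handwheel '[[[0,0,20,0,0,0,0.1],[0,0,37,0,0,0,-0.2],[0,0,37,0,0,0,-0.4],[0,0,37,0,0,0,-0.6],[0,0,37,0,0,0,-0.7]]]' 60; python3 -m handwheel '[[[0,0,0,0,0,0,-1],[0,0,0,0,0,0,-1],[0,0,0,0,0,0,-1],[0,0,0,0,0,0,-1],[0,0,0,0,0,0,-1]]]' 60;python3 - <<'E'
from h import *
st()
E
```

```text
time_s: 15.8
position: [0.5772, -0.2951, 0.134]
tcp_rot: [3.14, -0.061, 0.003]
ft_force: [-0.9, -0.2, 4.4]
grip_width: 0.0133
time_s: 16.42
position: [0.5773, -0.2951, 0.1341]
tcp_rot: [3.14, -0.061, 0.004]
ft_force: [-0.2, 1.8, 5.8]
grip_width: 0.0133
t 16.43 p [ 0.5773 -0.2951  0.1341] yaw -0.039 z [ 2.3e-03 -7.0e-04 -1.0e+00] F [-0.2  1.8  5.8] T [0.06 0.2  0.03] w 0.0133 q [-0.47  0.5   0.08  1.15  0.    1.14]
```

Gripped (13.3 mm). Draw it slowly straight up.

```bash
python3 -m handwheel '[[[0,0,-5,0,0,0,-1],[0,0,-12,0,0,0,-1],[0,0,-20,0,0,0,-1],[0,0,-28,0,0,0,-1],[0,0,-36,0,0,0,-1]]]' 60; python3 -m handwheel '[[[0,0,-25,0,0,0,-1],[0,0,-50,0,0,0,-1],[0,0,-80,0,0,0,-1],[0,0,-105,0,0,0,-1],[0,0,-115,0,0,0,-1]]]';python3 - <<'E'
from h import *
st(); p,d=imaging.get_image('scene'); save(cv2.resize(p[40:250,70:330],None,fx=3,fy=2.8),'s11.png')
E
```

```text
time_s: 17.05
position: [0.5766, -0.2949, 0.1692]
tcp_rot: [-3.141, 0.061, -0.001]
ft_force: [0.3, 0.4, -2.5]
grip_width: 0.0132
time_s: 17.68
position: [0.577, -0.2951, 0.2853]
tcp_rot: [3.14, -0.061, 0.004]
ft_force: [-1.1, 0.1, -1.8]
grip_width: 0.013
t 17.68 p [ 0.577  -0.2951  0.2853] yaw -0.039 z [ 2.3e-03 -7.0e-04 -1.0e+00] F [-1.1  0.1 -1.8] T [-0.03 -0.02 -0.03] w 0.013 q [-0.47  0.45  0.39  1.5   0.    1.14]
```

View pics/s11.png

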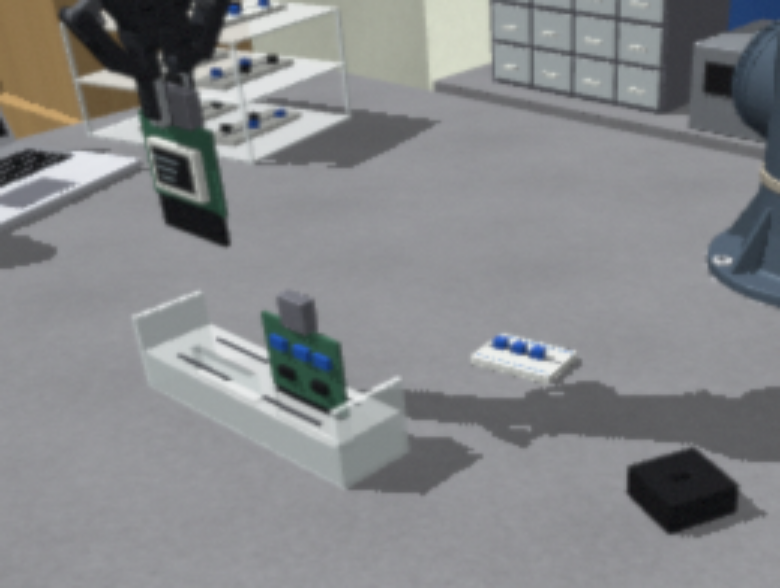

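```bash
python3 -m handwheel '[[[0,0,-15,0,0.1,0,-1],[0,0,-30,0,0.22,0,-1],[0,0,-45,0,0.35,0,-1],[0,0,-55,0,0.48,0,-1],[0,0,-55,0,0.6,0,-1]]]' 60; python3 -c "
from h import *
st()"; python3 -m handwheel '[[[0,0,0,0,0.08,0,-1],[0,0,0,0,0.14,0,-1],[0,0,0,0,0.185,0,-1],[0,0,0,0,0.185,0,-1],[0,0,0,0,0.185,0,-1]]]';python3 - <<'E'
from h import *
st(); p,d=imaging.get_image('scene'); save(p,'s12.png'); np.savez('s12.npz',p=p,d=d)
p,d=imaging.get_image('wrist'); save(p,'w12.png'); 
E
```

```text
time_s: 18.35
position: [0.5762, -0.2948, 0.3389]
tcp_rot: [2.987, -0.058, 0.932]
ft_force: [0.9, -0.9, -1.8]
grip_width: 0.0128
t 18.35 p [ 0.5762 -0.2948  0.3389] yaw -0.0387 z [ 0.568  -0.0225 -0.8227] F [ 0.9 -0.9 -1.8] T [-0.03  0.78 -0.02] w 0.0128 q [-0.61  0.08 -0.17  0.8   0.31  1.09]
time_s: 18.98
position: [0.5765, -0.2949, 0.3381]
tcp_rot: [2.89, -0.057, 1.194]
ft_force: [-0.5, -0.7, -0.8]
grip_width: 0.0131
t 18.98 p [ 0.5765 -0.2949  0.3381] yaw -0.0397 z [ 0.7054 -0.0272 -0.7083] F [-0.5 -0.7 -0.8] T [ 0.03  0.96 -0.08] w 0.0131 q [-0.65  0.01 -0.36  0.52  0.42  1.11]
```

View pics/s12.png

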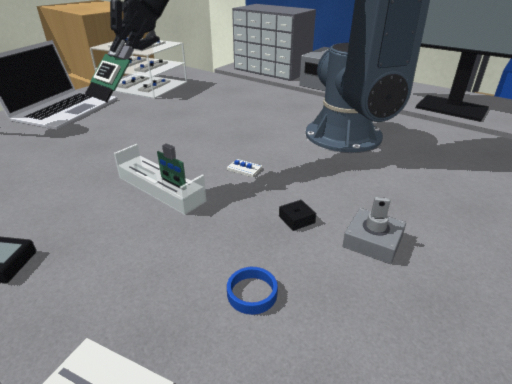

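View pics/w12.png

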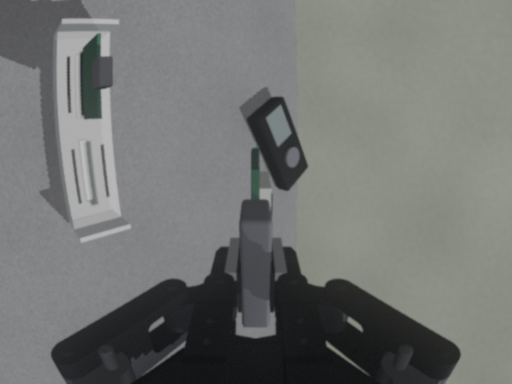

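```bash
python3 -m handwheel '[[[0,0,0,0,0,0,-1],[0,0,0,0,0,0,-1],[0,0,0,0,0,0,-1],[0,0,0,0,0,0,-1],[0,0,0,0,0,0,-1]]]';python3 - <<'E'
from h import *
st(); p,d=imaging.get_image('scene'); P=cloud('scene',d)
q=p.astype(int); m=(q[...,1]>q[...,0]+12)&(q[...,1]>q[...,2]+8); m[:40]=0;m[110:]=0;m[:,:80]=0;m[:,140:]=0
X=P[m]; X=X[~np.isnan(X).any(1)]; X=X[abs(X[:,2]-.3)<.1]
for _ in range(3):
    c=np.median(X,0); n=np.linalg.svd(X-c)[2][2]; r=(X-c)@n; X=X[abs(r)<max(.004,2*r.std())]
n*=np.sign(n[0]); print(len(X),c.round(3),n.round(3),'normal elevation deg',np.degrees(np.arcsin(n[2])).round(1))
b=P[70:110,80:125].reshape(-1,3); b=b[(abs(b[:,0]-.62)<.1)&(abs(b[:,1]+.295)<.08)&(b[:,2]>.1)]; print('lowest card z',np.percentile(b[:,2],[0,2,5]).round(3))
save(cv2.resize(p[20:120,60:180],None,fx=5,fy=5),'s13.png')
E
```

```text
time_s: 19.7
position: [0.5766, -0.2949, 0.3385]
tcp_rot: [2.889, -0.056, 1.196]
ft_force: [-0.1, 0.6, -1.3]
grip_width: 0.0133
t 19.7 p [ 0.5766 -0.2949  0.3385] yaw -0.0393 z [ 0.7065 -0.0273 -0.7072] F [-0.1  0.6 -1.3] T [-0.01  0.97 -0.02] w 0.0133 q [-0.65  0.01 -0.36  0.52  0.42  1.11]
420 [ 0.614 -0.274  0.305] [ 0.714 -0.032  0.699] normal elevation deg 44.3
lowest card z [0.251 0.255 0.257]
```

View pics/s13.png

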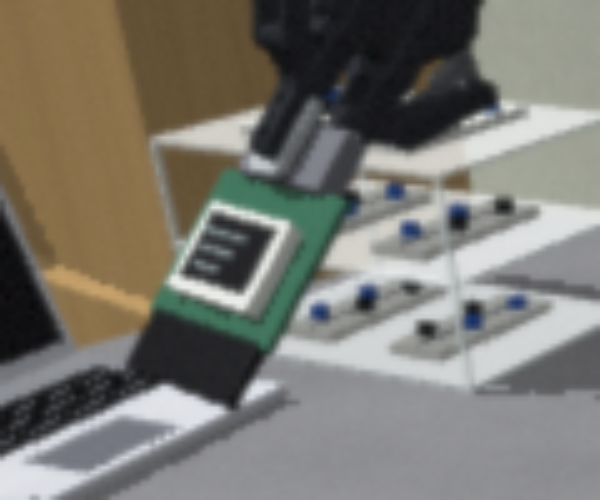

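Card tilt is 44.3°, the foot is at about 0.25 m, and the arm is steady. Key check in the same image: it is still in the knob. Handing in.

```bash
python3 -c "
from h import *
print(ticket.job_done()); st()"
```

```text
the job is handed in; nothing more can be done
None
the job is handed in; nothing more can be done
```

The job is done and handed in at about 19.8 s, well under the 58 s limit; no verdict was reported.

**Key and switch**
- I took the key from its holder and pushed it down until its bow met the knob (contact force about 11 N at the expected height).
- I turned it clockwise until the torque climbed to 0.55 N m.
- After letting go, the marks on the knob measured about 1.04 rad from the box's axes, against a stop at 1.05. The key was still seated in the knob in the last scene picture I looked at, taken after the card was raised and tilted.

**Display card**
- I drew it straight up out of the stand and leaned it back.
- The last checks put the display face at 44.3° by depth fit and the tool at 45.0°. The lowest edge was about 25 cm above the bench, and the card was steady and touching nothing else, held with the grip set to 60 N.

**Left alone:** the spare card, tape roll and breadboard were not touched. They look unmoved in the pictures, though I did not measure their positions again.

**Readings that disagreed**
- My first look just above the slot, while the arm was still settling, put it about 3 mm off. I let the arm settle, looked again and corrected by 1.4 mm before inserting.
- The two camera estimates of the card grip differed by about 6 mm along its length. I used the closer wrist view, which agreed with the slots in the stand.

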